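# Pack the forge tooling into the sprung chest and shut the lid

### The arm

A 6-joint arm with a two-finger parallel gripper is mounted at the origin on the work surface. World frame = base frame: x ahead of the robot, y to its left, z up, the work surface at z = 0. Lengths are in m, angles in rad, forces in N, time in s.
With the tool pointing down it reaches from about 0.375 to 0.9 m from the base axis. Payload 3.1 kg.
Tool frame: the origin (TCP) lies at the centre of the arm's flange, where the gripper is bolted on; the fingertips stand tip_reach ahead of it and the grasp point (between the pads) lies 164 mm ahead of it (tip_reach is the distance from the TCP to the fingertips, in m); z points along the fingers, y is the direction in which the jaws open and shut (so a half turn about z gives the same grasp; the last joint's range is limited). The gripper opens to 87 mm and grips with 3 to 60 N. Pads are 19 mm wide; open, the fingers measure 117 mm over their backs; the gripper's body (75 mm by 190 mm) begins 51 mm behind the grasp point.
Start: joints at [-1.351, 0.527, 1.433, -0, 1.181, -0.178], TCP at [0.243, -0.576, 0.405] pointing down, gripper open.
Joint ranges: [-3.08, 3.08], [-0.75, 2.2], [0.22, 2.44], [-1.43, 4.57], [0, 2.65], [-2.85, 2.85]. Speed limits (rad/s): [2.79, 2.79, 3.14, 3.14, 3.14, 3.14].

### API

Orientations are given as a unit quaternion [x, y, z, w].
In Python, from rig import get_obs, camera, hand_in, tip_reach gives the robot as it stands. The module is installed in compiled form; this text tells all that it offers.
- The arm moves only by the tool servo_tool, never from a script. Its argument "steps" is one flat list of numbers, 5 for each row, row after row: the finger opening in m, from 0 to 0.087, then the shift along the tool's x, y, z in m, then the turn about the tool's z in rad. A call has 1 to 12 rows; each row is the pose to reach, as a shift and turn from the pose commanded when the call began, along the tool's axes at that moment; what a row does not reach only later rows make up. A row lasts 1/8 s, in which the tool goes at most 62.5 mm and 10.7 degrees, less where a joint would pass 70% of its speed; a pose out of reach is approached as far as the arm can. A call with a gripper value outside its range is refused whole. The fingers move at their own pace and stop on an object; "force" is the grip in N (left out, the last holds). Time passes only in rows, so rows that repeat a pose let the fingers close. It gives the time, the measured TCP pose, the force and the opening at its end, in the units of the state.
- get_obs(): the state, without advancing time (a new reading comes with each control period).
- camera(name): name is "scene" or "top" or "wrist"; returns a dict with "pixels" (400x640x3 uint8, blue, green, red), "vertical_fov" (degrees; the focal length in pixels is half the picture's height over the tangent of half this angle, whatever the lens; pixels are square), "cx", "cy" (the principal point, pixels), "T" (4x4, takes a point from camera to world coordinates). Camera axes: x right, y up, looking along -z (the intrinsics and any distortion apply to the point x, -y, -z); pixel columns grow to the right and rows downward; lengths in m; the calibration is good to about 2 mm. The wrist camera is an equidistant fisheye: a pixel r from the principal point sees the ray r / f radians off the axis. A picture is of the moment at which its call begins. There is no depth.
- hand_in(): hands the job in, once; it reports no verdict.
The state is a dict: "time": time; "q": joint angles; "joint_velocities": joint speeds; "joint_torque": joint torques, N m; "position": TCP position; "tool_rot": TCP orientation; "ft_force": force on the tool from outside, world axes, zero at the start; "moment": the same for the moment, N m; "grip_width": finger opening in m.
Only numpy, scipy, OpenCV 4.12 (cv2) and the standard library are available. Lean on these libraries where they do the work, as an engineer would, in place of code of your own. Each camera call takes 0.05 s, during which the arm holds its last target.

### The job

Pack the grooved swage bar and the grooved die block into the open plywood chest, both lying flat on its floor with their grooves up, the bar lengthwise (it only goes in by pushing back the sprung board at the end of the chest, which then keeps it from rattling), so that nothing stands above the rim; then fold the hinged lid down until it is fully shut. Leave the other tools on the bench where they are.

Things in the scene. Friction and masses are not known exactly. Their poses are not given: they have to be found in the camera images.
- chest: Fixed plywood chest, open on top, outside 208 (x) x 174 (y) x 58 mm high. Origin: centre of its underside, on the bench. Its x axis runs along its length, away from the sprung-board end; z up. Floor 10 mm thick, walls 12 mm; inside, x from -92 to +92 mm, y from -75 to +75 mm, z from 10 mm (floor) to 58 mm (rim).
- board_face (a point): Centre of the flat face, turned to the chest's +x, of the sprung wooden board standing crosswise in the chest near its -x end. The board is 12 mm thick, 146 mm wide (chest y -73 to +73) and reaches from 2 to 36 mm above the chest floor; this point is 19 mm above the floor. At rest the face is at chest x = -52 mm, which leaves 144 mm to the opposite wall, 6 mm less than the swage bar's length.
- spring_board (a joint): How far the sprung board is pushed back towards the chest's -x end, in m: 0 at rest, at most 0.027. It starts to yield at about 2 N and needs 0.35 N more per mm (about 9 N at 20 mm). It slides only along chest x.
- lid (a joint): Lid angle in rad: 0 shut, 1.57 upright, larger leaning outwards; starts between 1.75 and 2.05. The hinge is stiff: the lid stays where it is left, and moving it takes about 1 to 4 N at its free edge. The lid is a plain plywood panel 208 x 174 x 10 mm without a handle, hinged on the chest's long side at chest y = -87 mm, z = 58 mm; shut, it covers the chest with its top 68 mm above the bench.
- lid_edge (a point): Middle of the lid's free edge, on its outer face: 174 mm from the hinge line and 10 mm out from the lid's inner face.
- lid_hinge (a point): Middle of the hinge line, at chest (0, -87, 58) mm, the line running along chest x.
- swage_bar: Loose bright steel bar, 150 (x, its length) x 26 (y) x 28 mm high (z), about 0.7 kg, three square grooves 18 mm wide and 7 mm deep across its top, which it has facing up; the middle groove is at its centre, with 21 mm of full side below the grooves. Alike end for end. Origin: centre of its underside. x along the bar, z up.
- die: Loose dark steel die block, 60 (x) x 48 (y) x 40 mm high, about 0.7 kg, one square groove 18 mm wide and 12 mm deep along its x in the top, facing up. Origin: centre of its underside. The bar and the die may lie in either of two places on the bench.
- hammer: Bystander, to be left alone: hand hammer with wooden handle, 280 mm. Origin: on the tool's underside.
- brush: Bystander, to be left alone: brush with handle, 200 mm. Origin: on the tool's underside.
- wax_tin: Bystander, to be left alone: round metal tin, 64 mm across, 55 mm tall. Origin: centre of its underside.
- offcut: Bystander, to be left alone: plain square steel bar, 190 x 12 x 12 mm, no grooves. Origin: centre of its underside.
- cone: Bystander, to be left alone: steel cone mandrel standing upright, 70 mm foot, 80 mm tall. Origin: centre of its underside.
- tongs: Bystander, to be left alone: forge tongs, 260 mm long. Origin: at the rivet, at bench height.

How it is judged:
At the end, for the whole second after the job is handed in: The swage bar and the die both lie flat on the chest floor (underside within 6 mm of it, tilt under 0.1 rad, grooves up), at rest, the bar lengthwise in the chest (within 0.12 rad) with the sprung board pushed back by it (over 3 mm), and the lid is shut (under 0.05 rad) (z of swage_bar in the frame of chest between 0.005 and 0.016 m and x of swage_bar in the frame of chest between -0.03 and 0.03 m and y of swage_bar in the frame of chest between -0.064 and 0.064 m and angle between each of swage_bar, die's own z axis and vertical below 0.1 rad and linear speed of each of swage_bar, die below 0.02 m/s and z of die in the frame of chest between 0.005 and 0.016 m and x of die in the frame of chest between -0.07 and 0.07 m and y of die in the frame of chest between -0.053 and 0.053 m and angle between the x axis of swage_bar and the x axis of chest, either way round below 0.12 rad and value of joint spring_board above 0.003 m and value of joint lid below 0.05 rad); the robot touches nothing.
It fails at once if another tool on the bench is shifted by more than 30 mm (distance of any of hammer, brush, wax_tin, offcut, cone, tongs from where it was at the start of the episode above 0.03 m).
It also fails if it takes over 70 s, if anything falls off the work surface, if the arm or the gripper's body presses on something with over 40 N, if the wrist force passes 120 N, or if a joint passes its speed limit or range.

## Working session

There is one attempt and no reset: what is moved stays moved. The work goes in short steps, Python scripts to look and compute and a tool call to move; the robot and the scene stay as the last step left them, time stands still between calls to the robot, and variables do not carry over. Pictures are saved under pics/ and viewed, and the job is handed in when it is done.

Besides the shell and the picture viewer there is one more tool, called after "Request:" as a command line: name --argument value ..., lists and objects as JSON in quotes. servo_tool: Moves the arm, as the interface text tells. Its arguments: {"type":"object","properties":{"steps":{"type":"array"},"force":{"type":"number"}},"required":["steps"]}

```bash
mkdir -p pics; python3 - <<'E'
from rig import *
import cv2, numpy as np
print(tip_reach, get_obs())
for n in("scene","top","wrist"):
    c=camera(n); cv2.imwrite(f"pics/{n}0.png",c["pixels"]); print(n,c["vertical_fov"],c["cx"],c["cy"],np.round(c["T"],4).tolist())
    np.savez(f"pics/{n}0.npz",**{k:v for k,v in c.items()})
E
```

```text
0.1822 {'time': 0.0, 'q': array([-1.35050737e+00,  5.28440750e-01,  1.43388007e+00,  9.58979590e-06,
        1.18137574e+00, -1.78530847e-01]), 'joint_velocities': array([ 0.00117406,  0.00081358, -0.00151632,  0.00064923,  0.00097037,
       -0.00226594]), 'joint_torque': array([-3.15619844e-03, -4.40054476e+01, -1.76590133e+01,  6.30381075e-02,
        5.82560536e-02, -1.61182907e-04]), 'position': array([ 0.24264256, -0.57561177,  0.4037939 ]), 'tool_rot': array([ 9.80183460e-01,  1.98089064e-01, -1.75291628e-05, -1.05181575e-03]), 'ft_force': array([-0.44905031,  0.26807012, -0.55171557]), 'moment': array([-0.01936926,  0.00893475,  0.0037452 ]), 'grip_width': 0.08721610246563809}
scene 51.312848665867925 320.71137758986816 201.9762964841507 [[-0.398, -0.5036, 0.7668, 1.39], [0.9173, -0.2265, 0.3275, 0.2878], [0.0087, 0.8337, 0.5521, 0.6531], [0.0, 0.0, 0.0, 1.0]]
top 52.67565339368779 319.7297074927011 205.50461888747077 [[-0.0146, 0.9864, -0.1635, 0.4428], [-0.9999, -0.0149, -0.0004, -0.083], [-0.0028, 0.1635, 0.9865, 1.0499], [0.0, 0.0, 0.0, 1.0]]
wrist 65.70646984690485 314.56537261468355 194.74324118024603 [[0.3887, 0.8788, 0.2767, 0.3179], [-0.9213, 0.3716, 0.1142, -0.5436], [-0.0024, -0.2993, 0.9541, 0.3846], [0.0, 0.0, 0.0, 1.0]]
```

View pics/scene0.png

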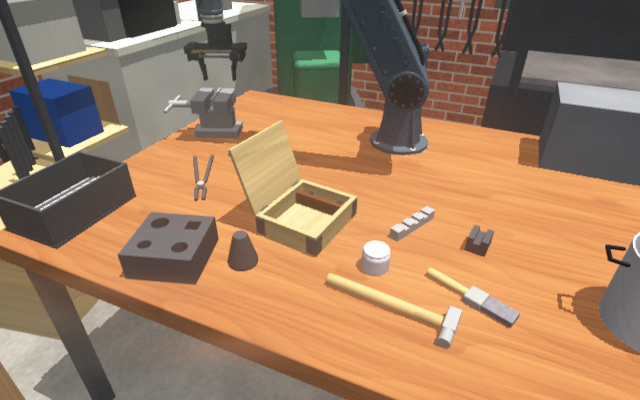

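View pics/top0.png

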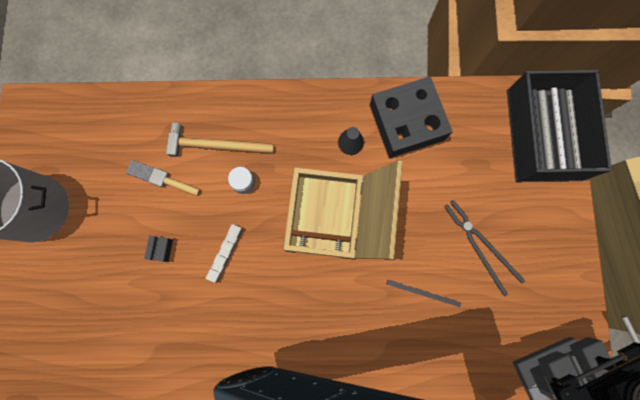

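View pics/wrist0.png

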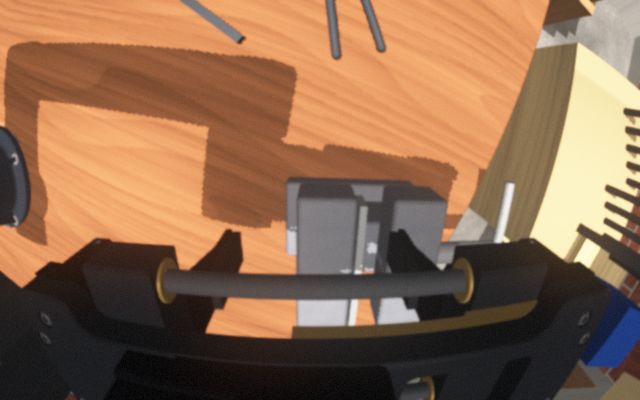

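The top view shows the chest around (325,213) with its board end at the bottom (towards the robot) and the lid hinged on the right. The bar is at about (224,253) and the die at about (158,248). The offcut (423,293), tongs, cone, tin, hammer and brush are the bystanders. Next I'll zoom in to get exact corners.

```bash
python3 - <<'E'
import cv2
a=cv2.imread("pics/top0.png")
cv2.imwrite("pics/c1.png",cv2.resize(a[155:270,270:410],None,fx=5,fy=5,interpolation=cv2.INTER_CUBIC))
cv2.imwrite("pics/c2.png",cv2.resize(a[215:290,135:255],None,fx=6,fy=6,interpolation=cv2.INTER_CUBIC))
s=cv2.imread("pics/scene0.png")
cv2.imwrite("pics/c3.png",cv2.resize(s[120:270,225:505],None,fx=2.8,fy=2.8,interpolation=cv2.INTER_CUBIC))
E
```

```text
(no output)
```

View pics/c1.png

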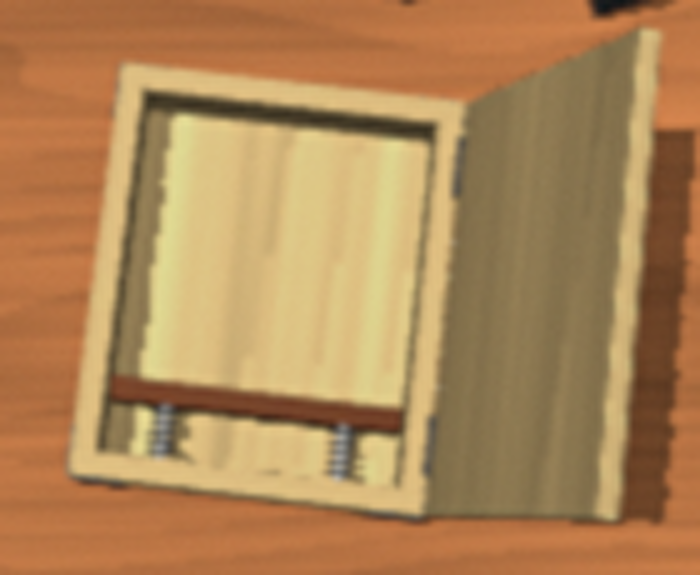

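View pics/c2.png

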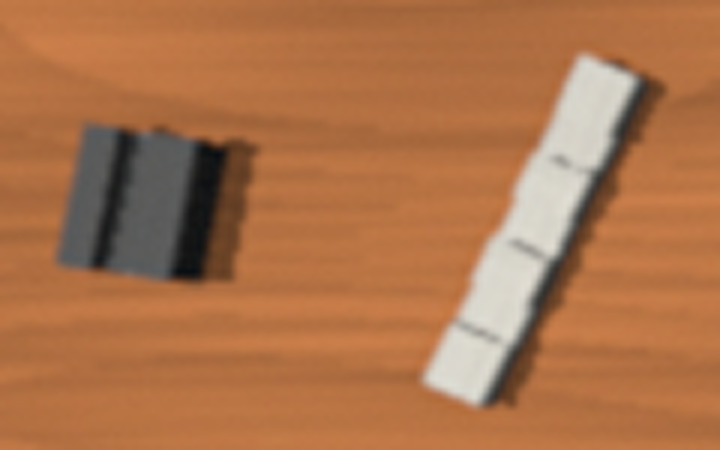

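View pics/c3.png

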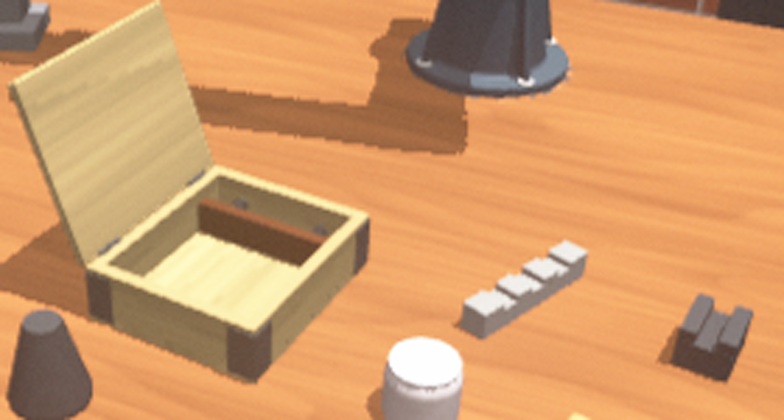

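```bash
cat > h.py <<'E'
import numpy as np, cv2
from scipy.optimize import least_squares
def load(n): return dict(np.load(f"pics/{n}.npz"))
def proj(c,P,fish=False):
    P=np.atleast_2d(P); T=c["T"]; f=200/np.tan(np.radians(float(c["vertical_fov"]))/2)
    p=(P-T[:3,3])@T[:3,:3]; x,y,z=p[:,0],-p[:,1],-p[:,2]
    if fish:
        r=np.hypot(x,y); th=np.arctan2(r,z); k=f*th/np.maximum(r,1e-9)
        return np.c_[c["cx"]+k*x,c["cy"]+k*y]
    return np.c_[c["cx"]+f*x/z,c["cy"]+f*y/z]
def pose(p,L):
    x,y,a=p[:3]; L=np.atleast_2d(L); c,s=np.cos(a),np.sin(a)
    return np.c_[x+c*L[:,0]-s*L[:,1],y+s*L[:,0]+c*L[:,1],L[:,2]]
def crop(pts,s,off): return (np.array(pts)+.5)/s-.5+np.array(off)
def rect(lx,ly,z): return np.array([[lx/2,ly/2,z],[lx/2,-ly/2,z],[-lx/2,-ly/2,z],[-lx/2,ly/2,z]])/1000.
def box(lx,ly,h,z0=0): return np.r_[rect(lx,ly,z0),rect(lx,ly,z0+h)]
def lidp(t,pts): # pts (x along, r from hinge, n out thickness) in mm -> chest frame
    pts=np.array(pts,float)/1000; r,n=pts[:,1],pts[:,2]
    return np.c_[pts[:,0],-.087+r*np.cos(t)-n*np.sin(t)*1,.058+r*np.sin(t)+n*np.cos(t)]
E
cat > fit.py <<'E'
from h import *
top,sc=load("top0"),load("scene0")
def fit(name,L,pt,Ls,ps,x0):
    fun=lambda p:np.r_[(proj(top,pose(p,L))-pt).ravel(),(proj(sc,pose(p,Ls))-ps).ravel()*.7]
    r=least_squares(fun,x0); print(name,np.round(r.x,4),np.round(fun(r.x),1)); return r.x
C=fit("chest",rect(208,174,58),crop([[120,64],[467,102],[425,512],[70,472]],5,(270,155)),rect(208,174,58),crop([[257,332],[90,265],[217,168],[368,215]],2.8,(225,120)),[.46,0,0])
B=fit("bar",rect(150,26,28),crop([[580,52],[640,78],[490,405],[422,380]],6,(135,215)),np.array([[75,13,0]])/1000,crop([[483,335]],2.8,(225,120)),[.4,.15,-.4])
D=fit("die",rect(60,48,40),crop([[87,122],[198,140],[172,278],[57,263]],6,(135,215)),np.zeros((0,3)),np.zeros((0,2)),[.4,.3,-.2])
lp=[[104,174,0],[104,174,10],[-104,174,0],[-104,174,10]]
f=lambda t:(proj(top,pose(C,lidp(t[0],lp)))-crop([[640,28],[660,32],[600,518],[620,520]],5,(270,155))).ravel()
t=least_squares(f,[1.9]);print("lid",t.x,np.round(f(t.x),1))
np.savez("fit.npz",C=C,B=B,D=D,lid=t.x[0])
for nm,c in(("top",top),("scene",sc)):
    k=2 ; im=cv2.resize(c["pixels"],None,fx=2,fy=2)
    for p,b in((C,box(208,174,58)),(C,box(184,150,.1,10)),(B,box(150,26,28)),(D,box(60,48,40)),(C,np.r_[lidp(t.x[0],[[104,0,0],[104,174,0],[-104,174,0],[-104,0,0],[104,0,10],[104,174,10],[-104,174,10],[-104,0,10]])])):
        q=proj(c,pose(p,b))*k+.5; q=q.round().astype(int)
        for i in range(4):
            for a,d in((i,(i+1)%4),(4+i,4+(i+1)%4),(i,i+4)): cv2.line(im,q[a].tolist(),q[d].tolist(),(0,255,0),1)
    im=im[250:620,220:920] if nm=="top" else im[220:600,420:1100]
    cv2.imwrite(f"pics/ov_{nm}.png",im)
E
python3 fit.py
```

```text
chest [ 0.5916 -0.0908 -0.1266] [-0.1  0.  -1.  -0.1 -0.7  0.5 -0.5  0.5 -1.  -0.2 -1.4  0.5 -1.  -0.7
 -0.1 -0.3]
bar [ 0.4957  0.1614 -0.4221] [ 0.3  0.1 -0.4 -0.2 -1.1  0.4  0.9  0.4 -0.8  1.5]
die [ 0.509   0.3272 -0.1515] [-0.  -0.1  0.2 -0.5 -0.2  0.4  0.   0.3]
lid [1.91897438] [ 0.1 -0.7  0.2 -0.6 -0.1 -0.3  0.2 -0.1]
```

View pics/ov_top.png

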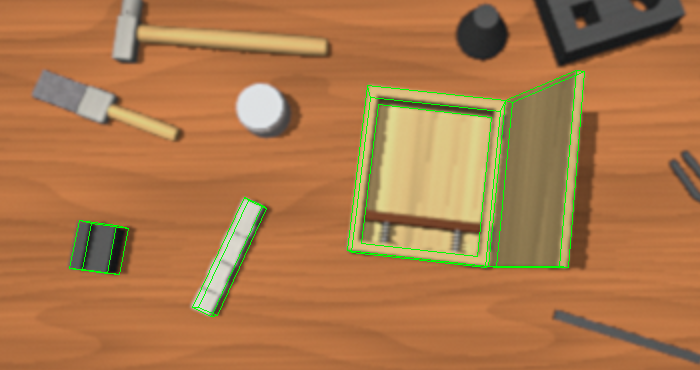

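View pics/ov_scene.png

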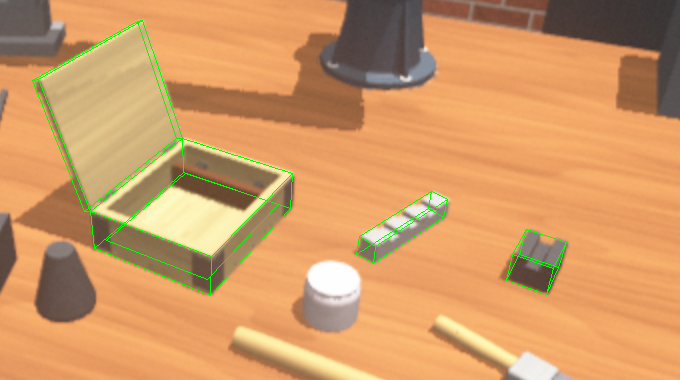

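Both overlays agree to about 2 mm: chest (0.592,-0.091, yaw -0.127), bar (0.496,0.161, yaw -0.422), die (0.509,0.327, yaw -0.15), lid at 1.92 rad.

The tool can't tilt, so the bar goes in level and diagonal, then I rotate it against the sprung board. Next I'll work out the first move.

```bash
cat > go.py <<'E'
import sys,numpy as np
from rig import get_obs
from scipy.spatial.transform import Rotation as R
def delta(P,phi):
    o=get_obs(); M=R.from_quat(o["tool_rot"]).as_matrix()
    d=M.T@(np.array(P)-o["position"]); h=np.arctan2(M[1,0],M[0,0])
    t=-(phi-h); t=(t+np.pi)%(2*np.pi)-np.pi
    print("shift mm",np.round(d*1000,1),"turn",round(t,3),"head",round(h,4),"pos",np.round(o["position"],4),"q",np.round(o["q"],2),"t",round(o["time"],2),"F",np.round(o["ft_force"],1),"w",round(o["grip_width"],4))
def c2w(x,y,z=0,C=None):
    C=np.load("fit.npz")["C"] if C is None else C
    c,s=np.cos(C[2]),np.sin(C[2]); x/=1000;y/=1000
    return [C[0]+c*x-s*y,C[1]+s*x+c*y,z]
if __name__=="__main__": delta([float(v) for v in sys.argv[1:4]],float(sys.argv[4]))
E
python3 go.py .4957 .1614 .30 -.422
```

```text
shift mm [ 519.4 -580.8  105.1] turn 0.821 head 0.3988 pos [ 0.2427 -0.5757  0.404 ] q [-1.35  0.53  1.43 -0.    1.18 -0.18] t 0.15 F [ 0.2 -0.7 -0.8] w 0.0866
```

Request:
servo_tool --steps '[0.087,0.02,-0.02,-0.05,0,0.087,0.06,-0.065,-0.055,0.08,0.087,0.1,-0.11,-0.055,0.16,0.087,0.14,-0.155,-0.055,0.24,0.087,0.18,-0.2,-0.055,0.32,0.087,0.22,-0.245,-0.055,0.4,0.087,0.26,-0.29,-0.055,0.48,0.087,0.3,-0.335,-0.055,0.56,0.087,0.34,-0.38,-0.055,0.64,0.087,0.38,-0.425,-0.055,0.72,0.087,0.42,-0.47,-0.045,0.8,0.087,0.46,-0.515,-0.02,0.821]' --force 40

```text
time: 1.65
position: [0.4666, 0.077, 0.4264]
tool_rot: [0.978, -0.21, 0.002, -0.0]
ft_force: [-0.1, -0.7, 0.6]
grip_width: 0.087
```

```bash
python3 go.py .4957 .1614 .30 -.422
```

```text
shift mm [ -8.6 -88.8 126.5] turn -0.001 head -0.4228 pos [0.4666 0.077  0.4264] q [-0.07  0.29  1.78 -0.    1.07  1.92] t 1.65 F [-0.1 -0.7  0.6] w 0.087
```

Request:
servo_tool --steps '[0.087,-0.004,-0.044,0.05,0,0.087,-0.009,-0.089,0.09,0,0.087,-0.009,-0.089,0.125,0,0.087,-0.009,-0.089,0.126,0]'

```text
time: 2.15
position: [0.4929, 0.1603, 0.2972]
tool_rot: [0.978, -0.209, -0.004, 0.001]
ft_force: [-0.5, -0.5, 0.0]
grip_width: 0.087
```

```bash
cat > look.py <<'E'
import sys
from rig import *
from h import *
n,out=sys.argv[1:3]
c=camera(n); np.savez(f"pics/{out}.npz",**c); cv2.imwrite(f"pics/{out}.png",c["pixels"])
E
python3 look.py wrist w1; python3 go.py .4957 .1614 .30 -.422
python3 - <<'E'
from h import *
c=load("w1"); B=np.load("fit.npz")["B"]; im=c["pixels"].copy()
q=proj(c,pose(B,rect(150,26,28)),True).round().astype(int)
cv2.polylines(im,[q],True,(0,255,0),1); cv2.imwrite("pics/w1o.png",im)
E
```

```text
shift mm [ 1.2 -2.2 -1.2] turn 0.0 head -0.4218 pos [0.4936 0.1599 0.2988] q [ 0.1   0.55  1.79 -0.    0.8   2.09] t 2.2 F [ 0.8 -0.5  0.3] w 0.0868
```

View pics/w1o.png

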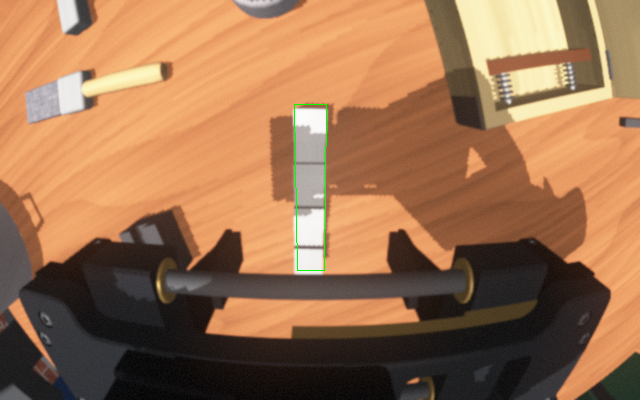

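The bar lies about 3 px (~3 mm) nearer to the tool than the fit, with its top end at (310,108), and it is laterally centred. I'll split the difference and go down.

Request:
servo_tool --steps '[0.06,-0.001,0,0.05,0,0.06,-0.002,0,0.09,0,0.06,-0.002,0,0.108,0,0.06,-0.002,0,0.115,0,0.06,-0.002,0,0.115,0,0.026,-0.002,0,0.115,0,0.02,-0.002,0,0.115,0,0.01,-0.002,0,0.115,0,0.01,-0.002,0,0.115,0,0.01,-0.002,0,0.115,0]' --force 50

```text
time: 3.45
position: [0.4929, 0.1611, 0.1852]
tool_rot: [0.978, -0.21, 0.001, -0.001]
ft_force: [0.3, 5.3, 2.4]
grip_width: 0.0256
```

```bash
python3 - <<'E'
from go import *
delta(c2w(16,12,.30),-.1266-.7); print(c2w(16,12,.3))
E
```

```text
shift mm [ 205.5  172.8 -114.8] turn 0.403 head -0.4232 pos [0.4929 0.1611 0.1852] q [0.1  0.75 1.85 0.   0.54 2.09] t 3.45 F [0.3 5.3 2.4] w 0.0256
[np.float64(0.6089885166161724), np.float64(-0.08092194985227912), 0.3]
```

Request:
servo_tool --steps '[0.01,0,0,-0.03,0,0.01,0.005,0.005,-0.07,0,0.01,0.03,0.025,-0.105,0.06,0.01,0.065,0.055,-0.115,0.13,0.01,0.1,0.084,-0.115,0.2,0.01,0.135,0.114,-0.115,0.27,0.01,0.17,0.143,-0.115,0.34,0.01,0.195,0.164,-0.115,0.4,0.01,0.2055,0.173,-0.115,0.403,0.01,0.2055,0.173,-0.115,0.403,0.01,0.2055,0.173,-0.115,0.403]'

```text
time: 4.82
position: [0.6077, -0.08, 0.299]
tool_rot: [0.916, -0.4, -0.002, -0.0]
ft_force: [-0.2, -0.5, -6.3]
grip_width: 0.0257
```

```bash
python3 look.py wrist w2; python3 look.py top t2;python3 - <<'E'
from go import *
from h import *
delta(c2w(16,12,.30),-.1266-.7)
c=load("w2"); C=np.load("fit.npz")["C"]; im=c["pixels"].copy()
for r in (rect(208,174,58),rect(184,150,58),rect(184,150,10)):
  q=proj(c,pose(C,r),True).round().astype(int)
  cv2.polylines(im,[q],True,(0,255,0),1)
cv2.imwrite("pics/w2o.png",im)
o=get_obs();p=o["position"]
c=load("t2"); im=cv2.resize(c["pixels"],None,fx=4,fy=4,interpolation=cv2.INTER_CUBIC)
for P,r in ((C,rect(208,174,58)),(C,rect(184,150,58)),([p[0],p[1],-.8266],rect(150,26,28+115))):
  q=(proj(c,pose(P,r))*4+1.5).round().astype(int); cv2.polylines(im,[q],True,(0,255,0),1)
cv2.imwrite("pics/t2o.png",im[560:1120,1080:1700])
E
```

```text
shift mm [ 1.4  0.1 -0.5] turn 0.003 head -0.8233 pos [ 0.608  -0.0798  0.2995] q [-0.31  0.64  1.55  0.    0.95  2.08] t 4.92 F [ 0.   0.3 -6.2] w 0.0255
```

View pics/w2o.png

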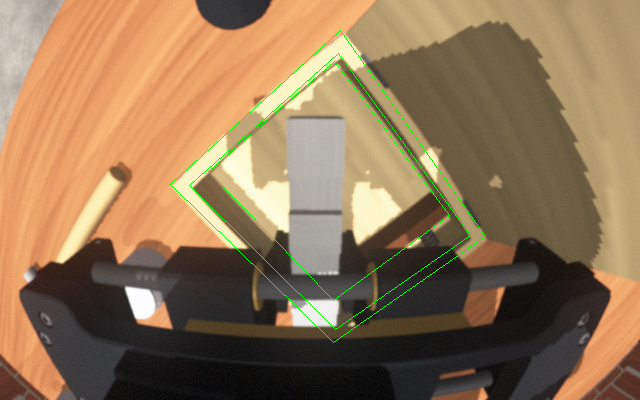

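View pics/t2o.png

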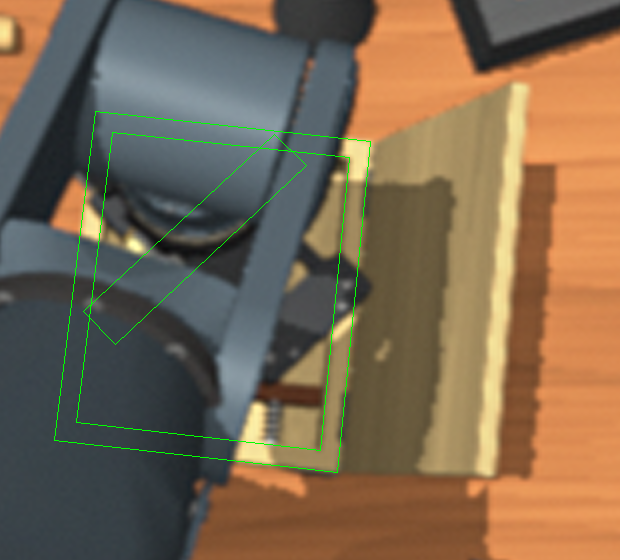

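```bash
python3 - <<'E'
from go import *
from h import *
c=load("w2"); p=[.608,-.0798]; a=-.8233
for e in(-6,-4,-2,0,2,4):
    q=[p[0]+e/1000*np.cos(a),p[1]+e/1000*np.sin(a),a]
    # bar bottom height: z= TCP.2995 - (.1852)=.1143
    r=rect(150,26,28+114.3)[:2]; r2=rect(18,26,28+114.3)
    print(e,proj(c,pose(q,r),True).round(1).tolist(),proj(c,pose(q,r2),True).round(1).tolist()[0])
im=c["pixels"][105:300,270:370]; cv2.imwrite("pics/w2c.png",cv2.resize(im,None,fx=3,fy=3,interpolation=cv2.INTER_CUBIC))
E
```

```text
-6 [[281.6, 129.1], [340.3, 129.0]] [285.8, 261.1]
-4 [[281.5, 124.6], [340.4, 124.5]] [285.7, 257.7]
-2 [[281.4, 120.1], [340.4, 120.0]] [285.5, 254.3]
0 [[281.4, 115.6], [340.5, 115.5]] [285.4, 250.8]
2 [[281.3, 111.1], [340.5, 111.0]] [285.2, 247.2]
4 [[281.2, 106.6], [340.6, 106.5]] [285.1, 243.7]
```

View pics/w2c.png

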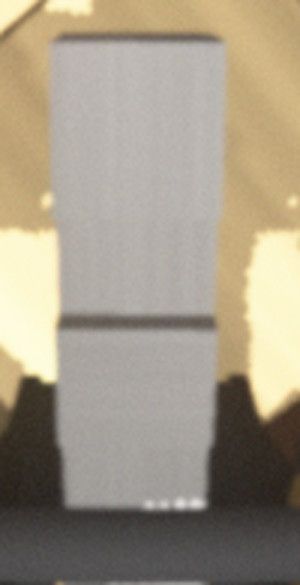

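The far end of the bar is at row 119, so it is about 1.5 mm short along the tool. The chest outline matches the wrist view. Now I'll descend diagonally into the chest.

Request:
servo_tool --steps '[0.01,0.0015,0,0.03,0.003,0.01,0.0015,0,0.045,0.003,0.01,0.0015,0,0.06,0.003,0.01,0.0015,0,0.07,0.003,0.01,0.0015,0,0.07,0.003]'

```text
time: 5.55
position: [0.6096, -0.0824, 0.229]
tool_rot: [0.915, -0.402, -0.001, 0.0]
ft_force: [0.6, 0.7, -6.0]
grip_width: 0.0259
```

```bash
python3 look.py wrist w3; python3 look.py scene s3; python3 -c "
import cv2
a=cv2.imread('pics/s3.png');cv2.imwrite('pics/s3c.png',cv2.resize(a[90:270,210:420],None,fx=3,fy=3,interpolation=cv2.INTER_CUBIC))"; python3 go.py .609 -.081 .197 -.8266
```

```text
shift mm [-2.  -0.2 33.1] turn -0.002 head -0.8282 pos [ 0.6101 -0.0826  0.2301] q [-0.32  0.75  1.58  0.    0.81  2.08] t 5.65 F [ 0.  -0.8 -5.9] w 0.0256
```

View pics/w3.png

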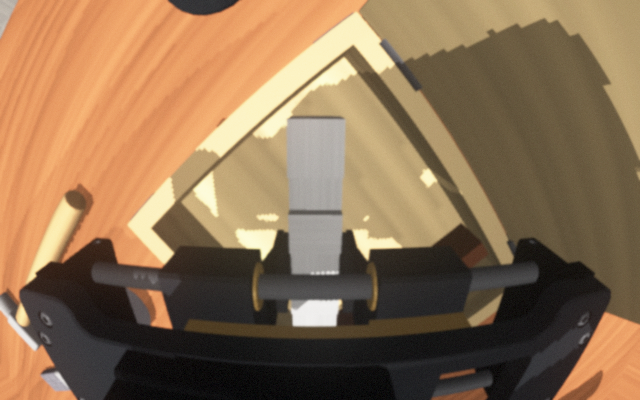

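View pics/s3c.png

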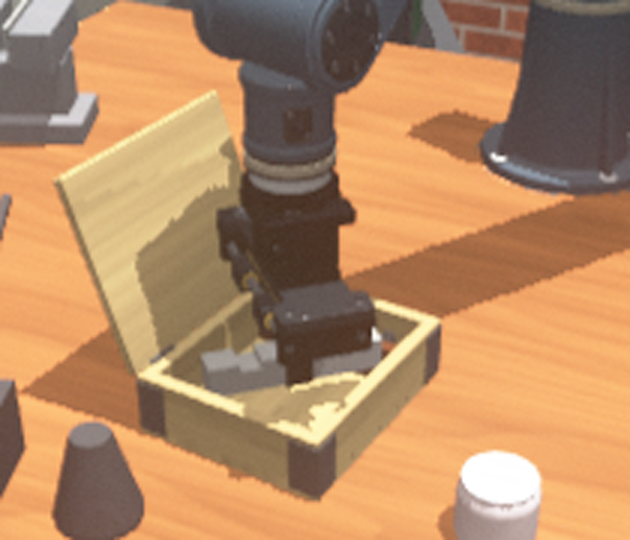

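Everything is clear: the bar is inside the outline and no contact shows in the forces. I'll continue down to just above the floor.

Request:
servo_tool --steps '[0.01,-0.001,0,0.012,0,0.01,-0.001,0,0.022,0,0.01,-0.001,0,0.03,0,0.01,-0.001,0,0.033,0,0.01,-0.001,0,0.033,0]'

```text
time: 6.28
position: [0.6092, -0.0818, 0.1964]
tool_rot: [0.915, -0.402, -0.0, 0.0]
ft_force: [0.5, 0.6, -5.7]
grip_width: 0.0255
```

```bash
python3 - <<'E'
from go import *
p=c2w(14,25,.197);delta(p,-.1266)
E
```

```text
shift mm [-10.7  -9.1  -0.6] turn -0.702 head -0.8283 pos [ 0.6092 -0.0818  0.1964] q [-0.32  0.8   1.59  0.    0.75  2.08] t 6.28 F [ 0.5  0.6 -5.7] w 0.0255
```

Request:
servo_tool --steps '[0.01,-0.004,-0.001,0,-0.06,0.01,-0.008,-0.002,0,-0.14,0.01,-0.011,-0.004,0,-0.22,0.01,-0.014,-0.0065,0,-0.3,0.01,-0.014,-0.0065,0,-0.38,0.01,-0.014,-0.0065,0,-0.46,0.01,-0.014,-0.0065,0,-0.46]'

```text
time: 7.15
position: [0.6071, -0.0672, 0.1983]
tool_rot: [0.983, -0.183, 0.005, -0.0]
ft_force: [5.8, 0.6, -5.9]
grip_width: 0.0256
```

```bash
python3 look.py wrist w4; python3 - <<'E'
from go import *
p=c2w(10,25,.197);delta(p,-.1266)
E
```

```text
shift mm [-2.3  0.8  1.3] turn -0.243 head -0.3696 pos [ 0.6071 -0.0673  0.1983] q [-0.29  0.79  1.61  0.    0.73  1.65] t 7.2 F [ 4.9  1.6 -6.2] w 0.0258
```

View pics/w4.png

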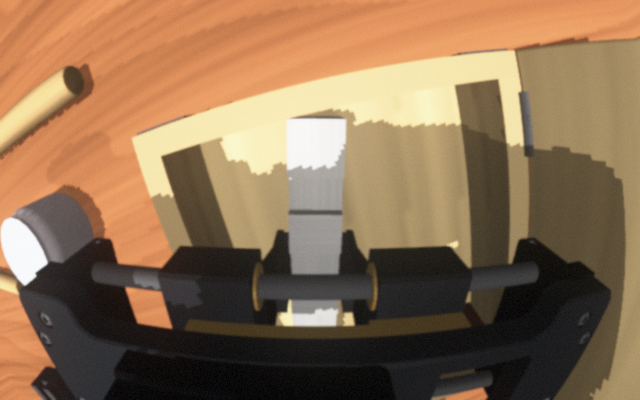

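The board is yielding (about 5 N along +x) and the bar is still aligned with the jaws. I'll finish the rotation.

Request:
servo_tool --steps '[0.01,-0.002,0.001,0,-0.06,0.01,-0.003,0.001,0,-0.12,0.01,-0.003,0.001,0,-0.18,0.01,-0.003,0.001,0,-0.24,0.01,-0.003,0.001,0,-0.243,0.01,-0.003,0.001,0.002,-0.243]'

```text
time: 7.95
position: [0.6043, -0.0672, 0.1967]
tool_rot: [0.998, -0.063, 0.005, 0.001]
ft_force: [5.3, -0.7, -3.1]
grip_width: 0.0255
```

```bash
python3 look.py wrist w5; python3 look.py scene s5; python3 -c "
import cv2
a=cv2.imread('pics/s5.png');cv2.imwrite('pics/s5c.png',cv2.resize(a[90:270,210:420],None,fx=3,fy=3,interpolation=cv2.INTER_CUBIC))"; python3 - <<'E'
from go import *
p=c2w(10,25,.195);delta(p,-.1266)
E
```

```text
shift mm [ 0.4 -0.1  1.7] turn 0.0 head -0.1264 pos [ 0.6043 -0.0673  0.1967] q [-0.29  0.79  1.61  0.    0.72  1.4 ] t 8.05 F [ 5.8  0.8 -3.6] w 0.0255
```

View pics/w5.png

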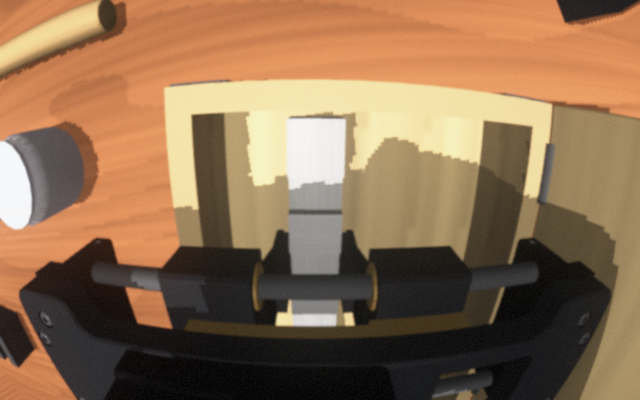

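View pics/s5c.png

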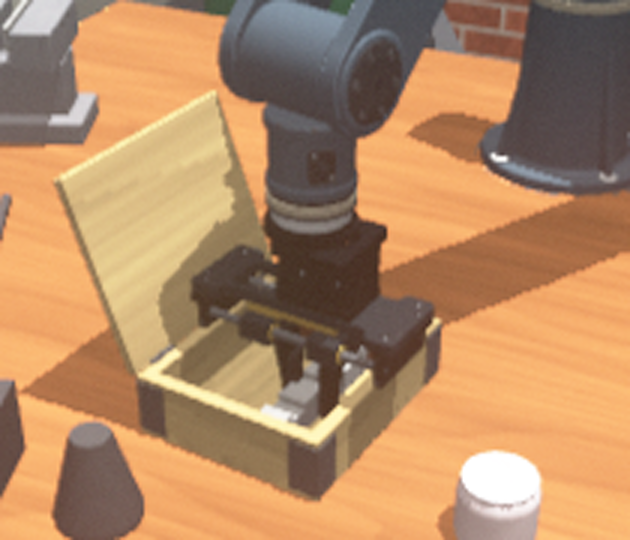

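The bar is now lengthwise in the chest, with its end at (317,118) parallel to the walls. I'll ease it towards the wall, seat it, release, and lift.

Request:
servo_tool --steps '[0.01,0.003,0,0.001,0,0.01,0.005,0,0.002,0,0.01,0.005,0,0.002,0,0.04,0.005,0,0.002,0,0.045,0.005,0,0.002,0,0.045,0.005,0,0.002,0,0.045,0.005,0,-0.02,0,0.045,0.005,0,-0.06,0,0.045,0.005,0,-0.11,0,0.06,0.005,0,-0.11,0]'

```text
time: 9.3
position: [0.6076, -0.0678, 0.3088]
tool_rot: [0.998, -0.062, 0.004, 0.001]
ft_force: [-0.1, -1.1, 0.6]
grip_width: 0.0495
```

```bash
python3 look.py wrist w6; python3 - <<'E'
from go import *
delta([.509,.3272,.30],-.1515+np.pi/2)
E
```

```text
shift mm [-146.1 -379.6    5.7] turn -1.544 head -0.1251 pos [ 0.6066 -0.0676  0.3065] q [-0.29  0.63  1.56 -0.    0.95  1.4 ] t 9.35 F [-0.1 -0.1 -0.9] w 0.0526
```

View pics/w6.png

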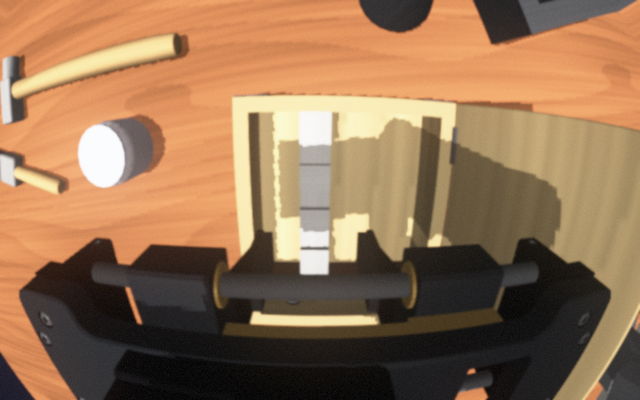

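The bar lies flat against the +x wall, from (316,112) to (313,275). Now for the die.

Request:
servo_tool --steps '[0.087,-0.01,-0.03,0,-0.1,0.087,-0.025,-0.07,0,-0.25,0.087,-0.043,-0.115,0,-0.42,0.087,-0.061,-0.16,0,-0.59,0.087,-0.079,-0.205,0,-0.76,0.087,-0.097,-0.25,0,-0.93,0.087,-0.115,-0.295,0,-1.1,0.087,-0.13,-0.335,0,-1.27,0.087,-0.14,-0.365,0,-1.42,0.087,-0.146,-0.379,0.004,-1.54,0.087,-0.146,-0.38,0.006,-1.544,0.087,-0.146,-0.38,0.006,-1.544]'

```text
time: 10.85
position: [0.5086, 0.3271, 0.2975]
tool_rot: [0.759, 0.651, -0.001, -0.0]
ft_force: [0.5, -0.1, 0.3]
grip_width: 0.0869
```

```bash
python3 look.py wrist w7; python3 - <<'E'
from go import *
from h import *
delta([.509,.3272,.186],-.1515+np.pi/2)
c=load("w7"); D=np.load("fit.npz")["D"]; im=c["pixels"].copy()
q=proj(c,pose(D,rect(60,48,40)),True).round().astype(int)
cv2.polylines(im,[q],True,(0,255,0),1); cv2.imwrite("pics/w7o.png",im)
E
```

```text
shift mm [  0.4   0.2 111.9] turn -0.003 head 1.4167 pos [0.5089 0.3269 0.2979] q [ 0.39  0.64  1.58 -0.    0.93  0.54] t 10.9 F [ 0.7  0.1 -0.1] w 0.0867
```

View pics/w7o.png

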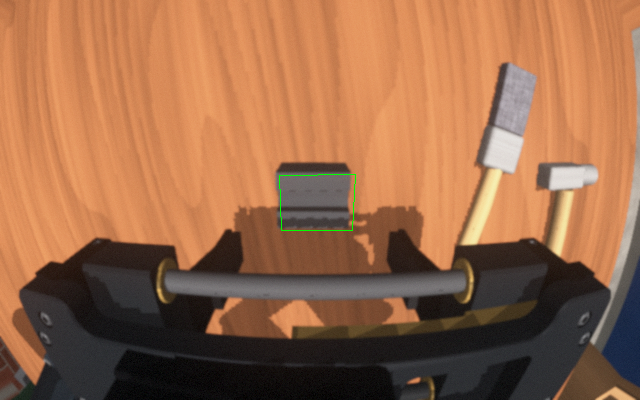

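The die's top outline matches the fit within about 3 px, spanning (278–350, 175–230). I'll descend and grip it.

Request:
servo_tool --steps '[0.087,0,0,0.05,0,0.087,0,0,0.085,0,0.087,0,0,0.105,0,0.087,0,0,0.112,0,0.087,0,0,0.112,0,0.06,0,0,0.112,0,0.05,0,0,0.112,0,0.04,0,0,0.112,0,0.04,0,0,0.112,0,0.04,0,0,0.112,0,0.04,0,0,0.08,0,0.04,0,0,0.04,0]' --force 50

```text
time: 12.4
position: [0.5078, 0.3272, 0.2568]
tool_rot: [0.759, 0.652, -0.003, -0.001]
ft_force: [0.4, -0.2, -7.6]
grip_width: 0.0594
```

```bash
python3 - <<'E'
from go import *
delta(c2w(22,-27,.30),-.1266+np.pi/2)
E
```

```text
shift mm [-427.1  168.4  -42.5] turn -0.025 head 1.4192 pos [0.5078 0.3272 0.2568] q [ 0.39  0.7   1.6  -0.    0.85  0.54] t 12.4 F [ 0.4 -0.2 -7.6] w 0.0594
```

Request:
servo_tool --steps '[0.04,-0.01,0.004,-0.03,0,0.04,-0.045,0.018,-0.043,0,0.04,-0.09,0.035,-0.043,0,0.04,-0.14,0.055,-0.043,0,0.04,-0.19,0.075,-0.043,0,0.04,-0.24,0.095,-0.043,0,0.04,-0.29,0.114,-0.043,-0.01,0.04,-0.34,0.134,-0.043,-0.02,0.04,-0.385,0.152,-0.043,-0.025,0.04,-0.415,0.164,-0.043,-0.025,0.04,-0.427,0.1685,-0.043,-0.025,0.04,-0.427,0.1685,-0.043,-0.025]'

```text
time: 13.9
position: [0.6102, -0.1202, 0.3004]
tool_rot: [0.751, 0.66, -0.001, -0.001]
ft_force: [0.2, -0.3, -7.9]
grip_width: 0.0593
```

```bash
python3 look.py wrist w8; python3 - <<'E'
from go import *
delta(c2w(22,-27,.197),-.1266+np.pi/2)
E
```

```text
shift mm [ -1.4   0.5 103.6] turn -0.001 head 1.4435 pos [ 0.61   -0.1191  0.3006] q [-0.37  0.65  1.53  0.    0.96 -0.25] t 13.95 F [-0.7  1.2 -8.2] w 0.0598
```

View pics/w8.png

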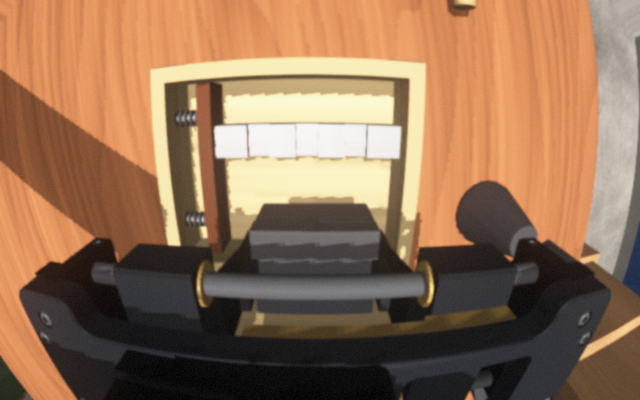

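The bar lies level between the board and the wall at row 140. The die hangs clear of it, with its near face at row 205. Lowering now.

Request:
servo_tool --steps '[0.04,-0.001,0,0.035,0,0.04,-0.001,0,0.06,0,0.04,-0.001,0,0.08,0,0.04,-0.001,0,0.093,0,0.04,-0.001,0,0.101,0,0.04,-0.001,0,0.105,0,0.04,-0.001,0,0.106,0,0.04,-0.001,0,0.106,0]'

```text
time: 14.95
position: [0.6108, -0.1208, 0.1974]
tool_rot: [0.751, 0.661, 0.0, 0.0]
ft_force: [-2.7, 2.1, 3.4]
grip_width: 0.0594
```

Request:
servo_tool --steps '[0.075,0,0,0,0,0.075,0,0,0,0,0.075,0,0,0,0,0.075,0,0,-0.03,0,0.075,0,0,-0.07,0,0.075,0,0,-0.12,0,0.075,0,0,-0.14,0,0.075,0,0,-0.14,0]'

```text
time: 15.95
position: [0.6113, -0.1211, 0.3378]
tool_rot: [0.751, 0.661, 0.001, 0.002]
ft_force: [-0.7, 0.1, -0.3]
grip_width: 0.0751
```

```bash
python3 look.py wrist w9; python3 look.py scene s9; python3 go.py .6 -.1 .33 1.44; python3 -c "
import cv2
a=cv2.imread('pics/s9.png');cv2.imwrite('pics/s9c.png',cv2.resize(a[90:270,210:420],None,fx=3,fy=3,interpolation=cv2.INTER_CUBIC))"
```

```text
shift mm [ 19.3 -12.9   5. ] turn 0.004 head 1.4437 pos [ 0.6103 -0.1208  0.335 ] q [-0.37  0.61  1.5  -0.    1.03 -0.25] t 16.05 F [-0.2 -0.2 -0.7] w 0.0752
```

View pics/w9.png

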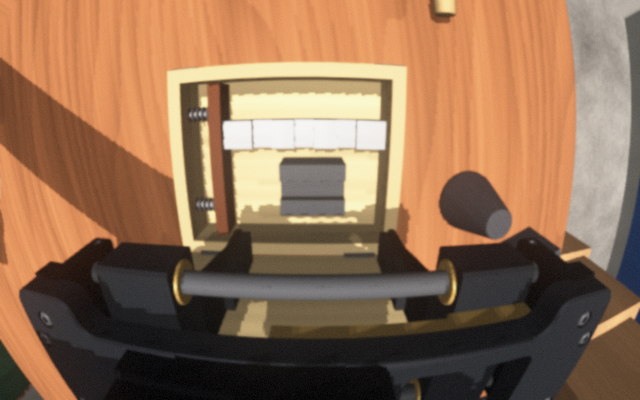

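View pics/s9c.png

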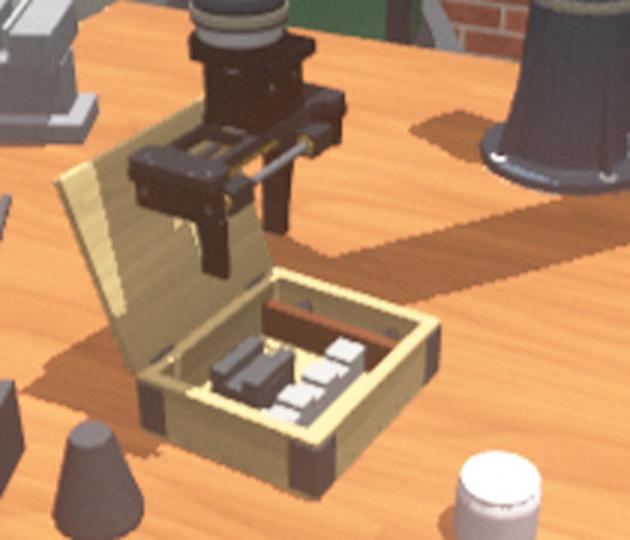

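Both pieces sit flat below the rim, with the bar along row 134 and the die centred at (312,186). Next I close the fingers, go over the lid and drop in behind it.

```bash
python3 - <<'E'
from go import *
delta(c2w(0,-190,.3672),-.1266+np.pi/2)
E
```

```text
shift mm [-162.6  -22.3  -32.2] turn -0.001 head 1.4437 pos [ 0.6103 -0.1208  0.335 ] q [-0.37  0.61  1.5  -0.    1.03 -0.25] t 16.05 F [-0.2 -0.2 -0.7] w 0.0752
```

Request:
servo_tool --steps '[0,0,0,-0.05,0,0,0,0,-0.1,0,0,-0.01,-0.005,-0.12,0,0,-0.05,-0.01,-0.12,0,0,-0.1,-0.02,-0.12,0,0,-0.15,-0.022,-0.12,0,0,-0.163,-0.022,-0.12,0,0,-0.163,-0.022,-0.12,0,0,-0.163,-0.022,-0.08,0,0,-0.163,-0.022,-0.045,0,0,-0.163,-0.022,-0.032,0,0,-0.163,-0.022,-0.032,0]' --force 20

```text
time: 17.55
position: [0.5685, -0.2786, 0.367]
tool_rot: [0.75, 0.661, -0.0, -0.001]
ft_force: [0.2, 0.2, 0.3]
grip_width: 0.0004
```

```bash
python3 look.py scene s10; python3 go.py .6 -.1 .33 1.4442; python3 -c "
import cv2
a=cv2.imread('pics/s10.png');cv2.imwrite('pics/s10c.png',cv2.resize(a[70:270,190:420],None,fx=3,fy=3,interpolation=cv2.INTER_CUBIC)[:600])"
```

```text
shift mm [181.6   8.4  38.2] turn 0.001 head 1.4449 pos [ 0.5688 -0.2791  0.3682] q [-0.63  0.58  1.45  0.    1.12 -0.51] t 17.6 F [ 0.7 -0.6 -0. ] w 0.0004
```

View pics/s10c.png

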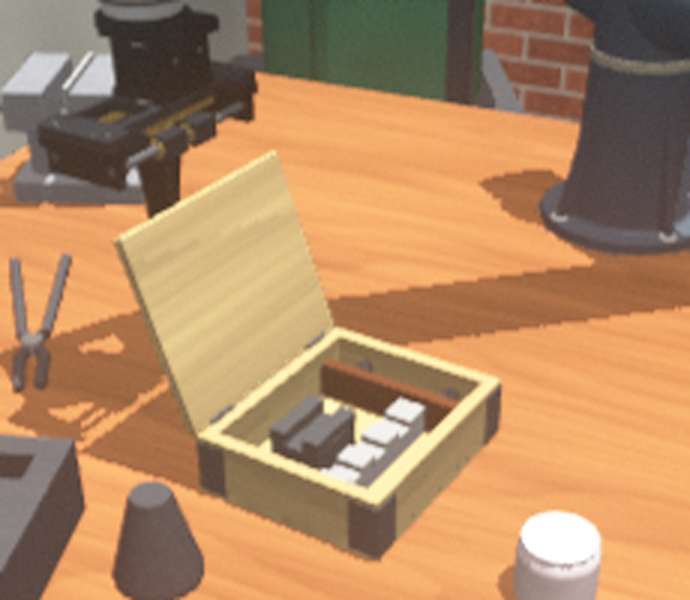

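The lid is untouched and the fingers are behind it. I'll push it through upright.

Request:
servo_tool --steps '[0,0.012,0,0,0,0,0.026,0,0,0,0,0.04,0,0,0,0,0.054,0,0,0,0,0.068,0,0,0,0,0.082,0,0,0,0,0.096,0,0,0,0,0.108,0,0,0,0,0.119,0,0,0,0,0.119,0,0,0]'

```text
time: 18.85
position: [0.5831, -0.1602, 0.3673]
tool_rot: [0.75, 0.661, 0.0, -0.001]
ft_force: [0.2, 0.2, -0.1]
grip_width: 0.0002
```

```bash
python3 look.py scene s11; python3 go.py .6 -.1 .33 1.4442; python3 -c "
import cv2
a=cv2.imread('pics/s11.png');cv2.imwrite('pics/s11c.png',cv2.resize(a[70:270,190:420],None,fx=3,fy=3,interpolation=cv2.INTER_CUBIC)[:600])"
```

```text
shift mm [62.3  9.2 37.5] turn 0.0 head 1.4443 pos [ 0.5831 -0.1607  0.3674] q [-0.45  0.54  1.52  0.    1.08 -0.33] t 18.9 F [0.2 0.7 0.1] w 0.0006
```

View pics/s11c.png

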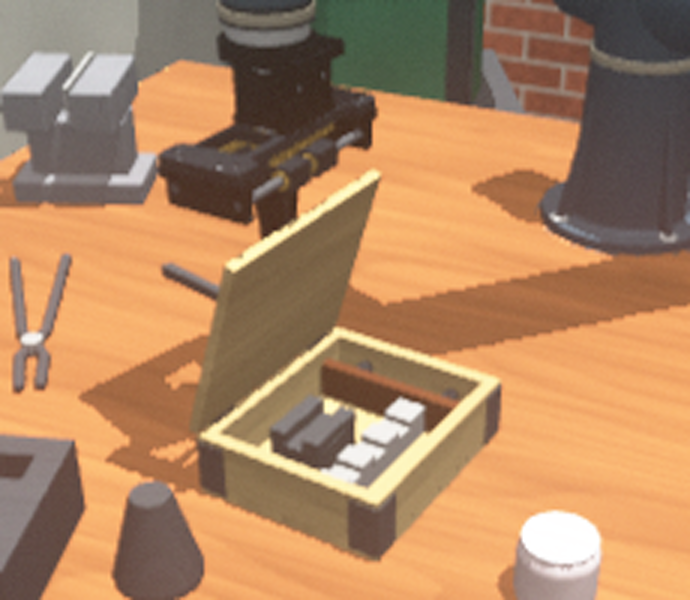

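The lid is now past upright, at about 1.3 rad. I'll follow the arc down.

Request:
servo_tool --steps '[0,0.014,0,0,0,0,0.028,0,0.002,0,0,0.042,0,0.005,0,0,0.052,0,0.011,0,0,0.062,0,0.018,0,0,0.071,0,0.026,0,0,0.079,0,0.034,0,0,0.088,0,0.046,0,0,0.094,0,0.055,0,0,0.099,0,0.064,0,0,0.105,0,0.077,0,0,0.109,0,0.089,0]'

```text
time: 20.4
position: [0.5971, -0.0533, 0.2778]
tool_rot: [0.751, 0.661, 0.0, -0.0]
ft_force: [0.7, 0.3, 1.6]
grip_width: 0.0003
```

```bash
python3 look.py scene s12; python3 go.py .6 -.1 .2502 1.4442; python3 -c "
import cv2
a=cv2.imread('pics/s12.png');cv2.imwrite('pics/s12c.png',cv2.resize(a[70:270,190:420],None,fx=3,fy=3,interpolation=cv2.INTER_CUBIC)[:600])"
```

```text
shift mm [-46.4   9.5  26. ] turn -0.0 head 1.4441 pos [ 0.5965 -0.0528  0.2762] q [-0.27  0.66  1.6   0.    0.88 -0.15] t 20.45 F [ 0.4 -1.  -0.2] w 0.0003
```

View pics/s12c.png

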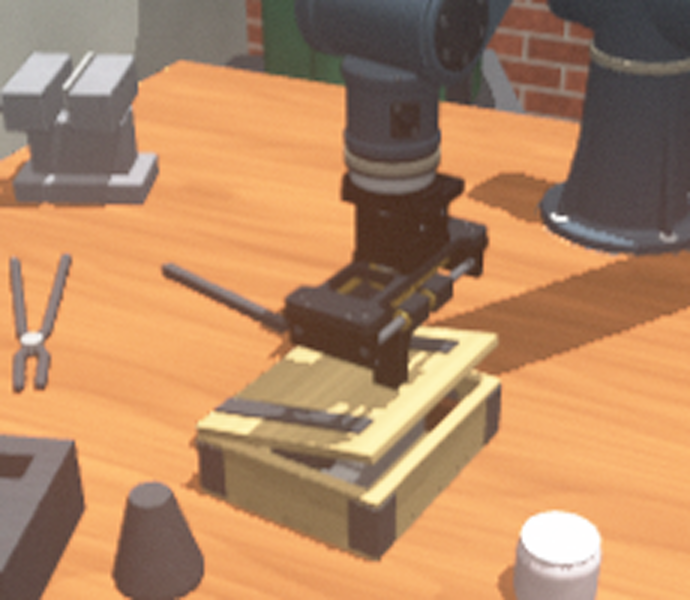

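The lid is almost shut (about 0.2 rad). I'll press straight down gently to 68 mm, slightly beyond, then check the force.

Request:
servo_tool --steps '[0,0.002,0,0.009,0,0,0.003,0,0.016,0,0,0.003,0,0.022,0,0,0.003,0,0.026,0,0,0.003,0,0.0275,0,0,0.003,0,0.0285,0,0,0.003,0,0.0285,0]'

```text
time: 21.32
position: [0.5975, -0.0506, 0.2506]
tool_rot: [0.751, 0.661, 0.0, 0.0]
ft_force: [-1.4, 0.5, 2.0]
grip_width: 0.0006
```

```bash
python3 go.py .6 -.1 .2502 1.4442
```

```text
shift mm [-48.6   8.8   0.4] turn -0.0 head 1.4438 pos [ 0.5975 -0.0506  0.2506] q [-0.27  0.7   1.62 -0.    0.82 -0.14] t 21.32 F [-1.4  0.5  2. ] w 0.0006
```

Request:
servo_tool --steps '[0,0,0,0.001,0,0,0,0,0.002,0,0,0,0,0.003,0,0,0,0,0.003,0]'

```text
time: 21.82
position: [0.5974, -0.0506, 0.2505]
tool_rot: [0.75, 0.661, 0.0, 0.001]
ft_force: [-5.1, 0.4, 19.2]
grip_width: 0.0005
```

```bash
python3 look.py scene s13; python3 go.py .6 -.1 .2502 1.4442
```

```text
shift mm [-48.7   8.9   0.3] turn -0.0 head 1.4442 pos [ 0.5974 -0.0506  0.2504] q [-0.27  0.7   1.62 -0.    0.82 -0.14] t 21.88 F [-4.6  0.5 19.1] w 0.0008
```

There is a hard stop at 19 N with the tips at z = 68 mm, which is the height of a shut lid. I'll retreat and check.

Request:
servo_tool --steps '[0,0,0,-0.02,0,0,0,0,-0.07,0,0,-0.03,0,-0.12,0,0,-0.08,-0.04,-0.16,0,0,-0.13,-0.09,-0.18,0,0,-0.18,-0.14,-0.18,0,0,-0.22,-0.18,-0.18,0,0,-0.22,-0.18,-0.18,0]'

```text
time: 22.88
position: [0.3887, -0.2475, 0.4276]
tool_rot: [0.752, 0.66, -0.0, 0.0]
ft_force: [0.6, 0.3, -0.1]
grip_width: 0.0005
```

```bash
python3 look.py scene s14; python3 look.py top t14; python3 - <<'E'
from h import *
C=np.load("fit.npz")["C"]
out=[]
for n,(a,b,c_,d) in (("s14",(100,300,130,510)),("t14",(100,310,110,520))):
  c=load(n); im=cv2.resize(c["pixels"],None,fx=2,fy=2,interpolation=cv2.INTER_CUBIC)
  q=(proj(c,pose(C,rect(208,174,68)))*2).round().astype(int); cv2.polylines(im,[q],True,(0,255,0),1)
  q=(proj(c,pose(C,rect(208,174,58)))*2).round().astype(int); cv2.polylines(im,[q],True,(255,0,0),1)
  cv2.imwrite(f"pics/{n}o.png",im[2*a:2*b,2*c_:2*d])
E
python3 go.py .6 -.1 .25 1.444
```

```text
shift mm [173.9 189.6 177.3] turn -0.004 head 1.4397 pos [ 0.3893 -0.2474  0.4275] q [-0.81  0.28  1.8  -0.    1.07 -0.68] t 22.98 F [0.2 0.4 1. ] w 0.0005
```

View pics/s14o.png

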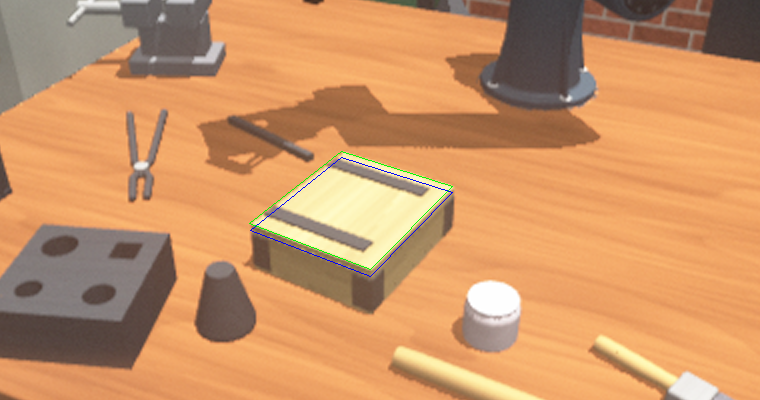

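View pics/t14o.png

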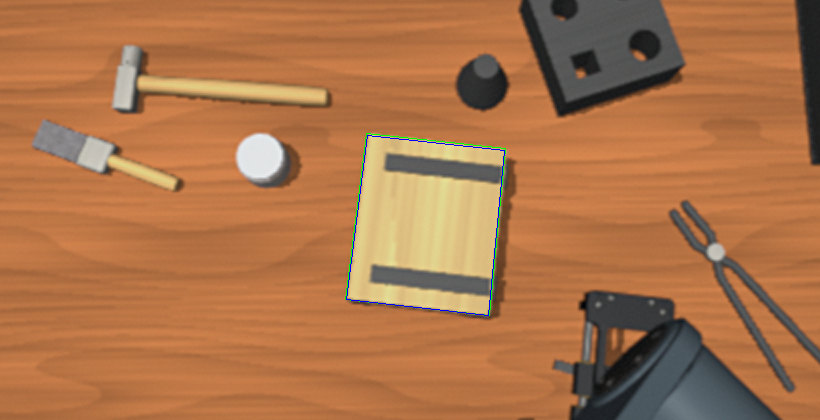

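The lid matches the shut outline in both views: green at 68 mm, corners (342,153), (452,187), (370,270) and (250,222) in the scene crop. The visible bystanders are unmoved and the arm is clear, so I'm handing in.

```bash
python3 -c "
from rig import *
print(hand_in())"
```

```text
the job is handed in; nothing more can be done
None
```

The swage bar and the die are both packed in the chest with the lid shut, and the job was handed in at about 23 s. `hand_in()` gives no verdict, so success rests on my own checks.

**What I did**
- **Bar:** I lowered it level and diagonal into the chest, then rotated it lengthwise against the sprung board. The board pushed back with about 5 N, and once released the bar settled against the far wall.
- **Die:** I set it down beside the bar, groove up.
- **Lid:** I pushed it over from behind with closed fingers and pressed it down.

**Last checks**
- **Contents:** Before closing, the wrist and scene views showed both pieces lying flat and below the rim, with the board pushed back by the bar. I judged this by eye and did not measure the board's travel or the tilt.
- **Lid:** It came to a hard stop at about 19 N with the fingertips at 68 mm, which is the height of a shut lid. Its outline matched the shut position in the top and scene views.
- **Bystanders:** By eye, none of the other tools had shifted. I did not measure them, and in the last top view the offcut was partly under the arm, though visible in the scene view.
- **Disagreement:** The wrist camera and the fit from the other two cameras differed by 2–3 mm on the bar's position, about the stated calibration error. The margins I left covered it.

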